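Dip the setting blade through the guard slot and hold it

ROBOT

A 6-joint arm with a two-finger parallel gripper is mounted at the origin on a cart in front of the work surface, level with it; the furniture and walls round the work are solid. World frame = base frame: x ahead of the robot, y to its left, z up, the work surface at z = 0. Lengths are in m, angles in rad, forces in N, time in s.
With the tool pointing down it reaches from about 0.35 to 0.775 m from the base axis. Payload 7.3 kg.
Tool frame: the origin (TCP) lies at the very end of the fingers, on their centre line; the grasp point (between the pads) lies 19 mm behind it; z points along the fingers, y is the direction in which the jaws open and shut (so a half turn about z gives the same grasp; the last joint's range is limited). The gripper opens to 92 mm and grips with 3 to 60 N. Pads are 19 mm wide; open, the fingers measure 130 mm over their backs; the gripper's body (75 mm by 190 mm) begins 47 mm behind the grasp point.
Start: joints at [-1.369, 0.342, 1.524, -0, 1.275, -0.146], TCP at [0.179, -0.494, 0.227] pointing down, gripper open.
Joint ranges: [-2.53, 2.53], [-0.77, 2.02], [0.04, 2.7], [-1, 4.14], [0.28, 2.66], [-3.11, 3.11]. Speed limits (rad/s): [2.57, 2.57, 3.14, 3.14, 3.14, 3.14].

INTERFACE

Orientations are given as [roll, pitch, yaw] about the fixed x, y, z axes, in that order (R = Rz(yaw) Ry(pitch) Rx(roll)).
In Python, from cell import robot gives the robot as it stands.
- The arm moves only by the shell command python3 -m pendant 'ROWS' [OPENING] [FORCE]. ROWS is JSON, a list of rows, each a list of 2 entries, a list of its own where there are three numbers: the shift along the tool's x, y, z in mm, then the turn about the tool's z in degrees. In form: [[[x, y, z], turn], ...]. A call has 1 to 10 rows; each row is the pose to reach, as a shift and turn from the pose measured when the call began, along the tool's axes at that moment; what a row does not reach only later rows make up. A row lasts 1/12 s, in which the tool goes at most 41.7 mm and 7.16 degrees, less where a joint would pass 70% of its speed; a pose out of reach is approached as far as the arm can. A call with a gripper value outside its range is refused whole. OPENING is the opening, from 0 (shut) to 1 (fully open), set as the call begins (- or left out, the last holds). The fingers move at their own pace and stop on an object; FORCE is the grip in N (left out, the last holds). Time passes only in rows, so rows that repeat a pose let the fingers close. It gives the time, the measured TCP pose, the force and the opening at its end, in the units of the state.
- robot.observe(): the state, without advancing time (a new reading comes with each control period).
- robot.read_camera(name): name is "scene" or "top" or "wrist"; returns the picture (420x560x3 uint8, red, green, blue); there is no depth.
- robot.calibration(name): a dict with "vfov" (degrees; the focal length in pixels is half the picture's height over the tangent of half this angle, whatever the lens; pixels are square), "cx", "cy" (the principal point, pixels), "rvec" (rotation vector, rad) and "tvec" (3), from world to camera coordinates, as OpenCV has them. Camera axes: x right, y down, z forward; pixel columns grow to the right and rows downward; lengths in m; the calibration is good to about 2 mm. A picture is of the moment at which its call begins: read the wrist's pose just before it. calibration takes no time and is no camera call; for the wrist camera it gives the pose at the moment of the call.
- robot.hand_in(): hands the job in, once; it reports no verdict.
Trained networks look in the newest picture that a camera, given by its name, has taken for a name from the list of things; names that differ only in an ending like _2 or _b are one class to them, and where a whole thing is asked for, a point or a joint stands for the part that bears it (a point fixed in the world has none). Each returns a list of dicts, best first, with "p" (0 to 1); they miss things now and then, are a little off and sometimes report something else, mostly with a low value. They report only what shows in the picture. A call takes as long as a camera call.
- robot.find_in(camera, query): "xy" ([column, row] as shares, 0 to 1, of the picture: columns of its width, rows of its height, amid what is visible of it).
The state is a dict: "time": time; "qpos": joint angles; "qvel": joint speeds; "joint_efforts": joint torques, N m; "tool_pos": TCP position; "tool_rot": TCP orientation; "contact_force": force on the tool from outside, world axes, zero at the start; "torque": the same for the moment, N m; "opening": finger opening in m.
Only numpy, scipy, OpenCV 4.12 (cv2) and the standard library are available. Lean on these libraries where they do the work, as an engineer would, in place of code of your own. Each camera call takes 0.05 s, during which the arm holds its last target.

TASK

First press the half-open lid of the grey sensor box down until it snaps shut. Then take the narrower of the two setting blades from the stand by its black grip, lower it upright through the slot in the shut lid until about 45 mm of the blade is inside, and hold it still there: the program finishes while the gripper is still holding the blade, hanging in the gripper with its shoulder clear of the lid and not pushed against the box. Leave the wider blade and the other things on the bench where they are.

Things in the scene. Friction and masses are not known exactly. Their poses are not given: they have to be found in the camera images.
- sensor_box: Grey box fixed to the bench at some yaw, 130 (x) x 160 (y) x 100 mm high, open at the top under its lid; origin at the centre of its underside; x from its front to its rear (away from the robot at yaw 0), y along the hinge, z up. Its inner floor is 5 mm above the bench; nothing inside is in the way below the slot.
- lid_hinge (a point): Fixed point of the box on the lid's hinge axis, in the middle of the rear upper edge, 100 mm above the bench; axes as sensor_box (they do not turn with the lid). In this frame, with the lid shut, the slot's centre is at (-65, 0, 8) mm and the press point at (-115, 0, 8) mm.
- guard_lid (a joint): Lid angle, rad: 0 shut, 0.5 open at its stop. Aluminium plate 130 x 160 x 8 mm, its underside on the box's upper edge when shut; a thin finger tab sticks out 16 mm at the front. An over-centre weight in the box and hinge friction: it stays where it is left above about 0.13 and snaps shut by itself below that. Closing it takes 2 to 4 N at the press point.
- lid_press (a point): Point on the top face of the lid, mid-way across, 115 mm from the hinge and 15 mm behind the plate's front edge; press here from above. It moves with the lid; axes as lid_slot.
- lid_slot (a point): Centre of the slot in the lid, on the lid's top face; it moves with the lid. The slot goes straight through the 8 mm lid, 12 mm along its x and 38 mm along its y (parallel to the hinge), with a 3 mm bevel round its mouth. z is the lid's normal, up when shut.
- narrow_blade_grip (a point): Centre of the black grip of the narrower setting blade (loose, about 120 g, upright in the stand). Grip 16 mm thick (x), 24 mm (y), 42 mm tall (z), centre 95 mm above the blade's lower end. Below it a shoulder 16 x 46 x 4 mm, then the steel blade, 10 mm thick (x), 36 mm wide (y), 70 mm long to its square end. z up. Take it across its 16 mm thickness.
- narrow_blade_tip (a point): Centre of the lower end face of the narrower blade, 95 mm below its grip centre; axes as narrow_blade_grip.
- wide_blade_grip (a point): Centre of the black grip of the wider setting blade, to be left in its pocket: same shape and grip, but its blade is 50 mm wide and its shoulder 60 mm. It and the narrow blade may be in either pocket.
- blade_stand: Grey plastic block, 60 (x) x 170 (y) x 45 mm high, fixed to the bench at some yaw, origin at the centre of its underside. Two equal pockets from above, each 13 mm (x) by 53 mm (y), centred 42 mm to either side of the middle along y, with floors 8 mm above the bench; the blades stand in them, lifted straight up to come out.
- ring_gauge: Steel ring gauge, 46 mm across, 14 mm high, loose on the bench; bystander. Origin under its centre.
- setting_master: Stepped steel setting master, 30 mm across, 43 mm high, loose; bystander. Origin under its centre.
- loupe: Black folding loupe, 44 x 30 x 14 mm, loose; bystander. Origin under its centre.
- caliper: Steel caliper lying flat, 240 x 79 x 8 mm, loose; bystander. Origin under its centre.

How it is judged:
On the way:
1. the lid is pressed shut past its detent (value of joint guard_lid below 0.03 rad), for 0.3 s.
At the end, for the whole second after the job is handed in: Lid shut (under 0.03 rad); narrow blade upright (0.12 rad) in the slot, its end 30 to 60 mm below the lid's top face and within 8 mm of the slot's centre line, still (20 mm/s), gripped, and pressing on box and lid with under 10 N (value of joint guard_lid below 0.03 rad and z of narrow_blade_tip in the frame of lid_slot between -0.06 and -0.03 m and horizontal distance between narrow_blade_tip and lid_slot below 0.008 m and angle between narrow_blade_tip's own z axis and vertical below 0.12 rad and contact force between the fingers and narrow_blade above 1 N and contact force between narrow_blade and sensor_box below 10 N and linear speed of narrow_blade below 0.02 m/s); the arm keeps its last pose, push and grip.
It fails at once if the wider blade is moved more than 25 mm (distance of wide_blade_grip from where it was at the start of the episode above 0.025 m).
It fails at once if the ring gauge is moved more than 30 mm (distance of ring_gauge from where it was at the start of the episode above 0.03 m).
It fails at once if the setting master is moved more than 30 mm (distance of setting_master from where it was at the start of the episode above 0.03 m).
It fails at once if the loupe is moved more than 30 mm (distance of loupe from where it was at the start of the episode above 0.03 m).
It fails at once if the caliper is moved more than 30 mm (distance of caliper from where it was at the start of the episode above 0.03 m).
It also fails if it takes over 61 s, if anything falls off the work surface, if the arm or the gripper's body presses on something with over 40 N, if the wrist force passes 120 N, or if a joint passes its speed limit or range.

## Working session

There is one attempt and no reset: what is moved stays moved. The work goes in short steps, Python scripts to look and compute and a shell command to move; the robot and the scene stay as the last step left them, time stands still between calls to the robot, and variables do not carry over. Pictures are saved under pics/ and viewed, and the job is handed in when it is done.

```bash
mkdir -p pics; ls; cat > h.py <<'E'
import numpy as np, cv2
from cell import robot
from scipy.spatial.transform import Rotation as Rn
def cal(n):
    c=robot.calibration(n); f=210/np.tan(np.radians(c['vfov'])/2)
    R=cv2.Rodrigues(np.array(c['rvec'],float))[0]; t=np.array(c['tvec'],float).ravel()
    return f,c['cx'],c['cy'],R,t
def ray(C,u,v):
    f,cx,cy,R,t=C; d=R.T@np.array([(u-cx)/f,(v-cy)/f,1]); return -R.T@t,d
def onz(C,u,v,z):
    o,d=ray(C,u,v); return o+d*(z-o[2])/d[2]
def proj(C,p):
    f,cx,cy,R,t=C; q=R@np.array(p,float)+t; return np.array([cx+f*q[0]/q[2],cy+f*q[1]/q[2]])
def save(n,img): cv2.imwrite('pics/'+n,cv2.cvtColor(img,cv2.COLOR_RGB2BGR))
E
python3 - <<'E'
from h import *
for n in ['scene','top','wrist']:
    im=robot.read_camera(n); save(n+'0.png',im)
    C=cal(n); print(n,C[0],C[1:3],-C[3].T@C[4])
print(robot.observe())
for n in ['scene','top']:
    for q in ['sensor_box','lid_press','lid_slot','narrow_blade_grip','wide_blade_grip','blade_stand','lid_hinge']:
        try:r=robot.find_in(n,q)
        except Exception as e: r=[];print(e)
        print(n,q,[(round(a['xy'][0]*560),round(a['xy'][1]*420),round(a['p'],2)) for a in r[:3]])
E
```

```text
pics
scene 501.19603734125127 (273.8858984052021, 217.05516314187534) [-0.19129249  0.49077666  0.85660903]
top 424.78891625331056 (285.4986024652544, 209.12310379841762) [ 2.74765609e-01 -1.06048519e-03  1.36915031e+00]
wrist 367.89577258889335 (279.8366784506246, 208.95296402680484) [ 0.24970396 -0.46671367  0.38411345]
{'time': 0.15, 'qpos': array([-1.36901654e+00,  3.42551469e-01,  1.52476751e+00, -7.36755981e-06,
        1.27538424e+00, -1.45998682e-01]), 'qvel': array([ 7.59152909e-05, -1.57630522e-03, -1.53333226e-03, -1.11416752e-03,
       -5.56498942e-04, -3.29179259e-04]), 'joint_efforts': array([ 1.01434616e-03, -4.31469977e+01, -2.44353318e+01,  7.17589050e-02,
        5.37106243e-02, -8.04346064e-05]), 'tool_pos': array([ 0.17888662, -0.49327812,  0.22622092]), 'tool_rot': array([-3.14049287e+00, -1.54595096e-04,  3.47780535e-01]), 'contact_force': array([ 0.53559416,  0.27329203, -0.11792541]), 'torque': array([0.00502038, 0.0277494 , 0.02136167]), 'opening': 0.09172399509550498}
scene sensor_box [(295, 214, 0.86)]
scene lid_press [(292, 193, 0.92), (203, 272, 0.18)]
scene lid_slot [(297, 193, 0.62)]
scene narrow_blade_grip [(203, 272, 0.72)]
scene wide_blade_grip [(168, 301, 0.77), (294, 192, 0.5)]
scene blade_stand [(191, 312, 0.86), (294, 192, 0.34), (200, 276, 0.24)]
scene lid_hinge [(294, 211, 0.7)]
top sensor_box [(320, 213, 0.69), (195, 240, 0.43)]
top lid_press [(324, 210, 0.7)]
top lid_slot [(324, 211, 0.8)]
top narrow_blade_grip [(225, 232, 0.46)]
top wide_blade_grip [(195, 236, 0.48), (321, 212, 0.26)]
top blade_stand [(214, 239, 0.58)]
top lid_hinge [(321, 213, 0.96)]
```

View pics/scene0.png

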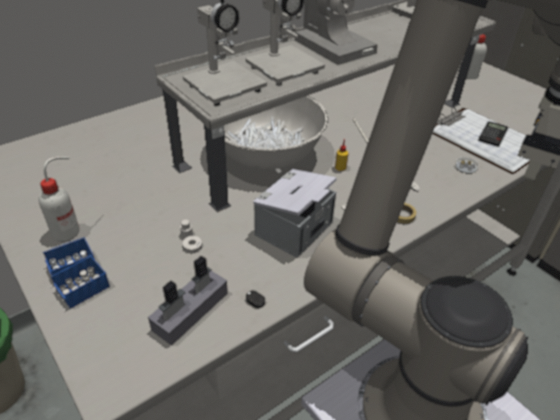

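View pics/top0.png

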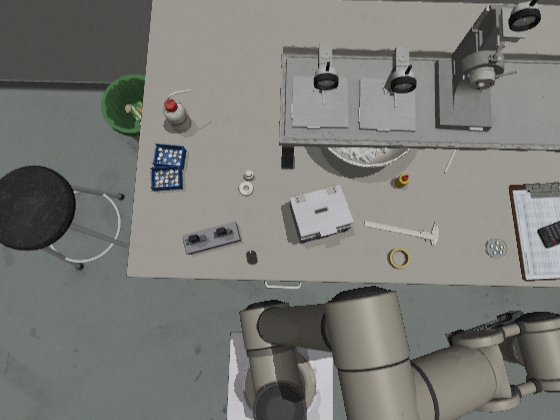

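```bash
python3 - <<'E'
import cv2
im=cv2.imread('pics/top0.png'); cv2.imwrite('pics/topz.png',cv2.resize(im[150:300,160:360],None,fx=4,fy=4,interpolation=cv2.INTER_CUBIC))
im=cv2.imread('pics/scene0.png'); cv2.imwrite('pics/scenez.png',cv2.resize(im[150:360,120:380],None,fx=3,fy=2.8,interpolation=cv2.INTER_CUBIC))
E
```

```text
(no output)
```

View pics/topz.png

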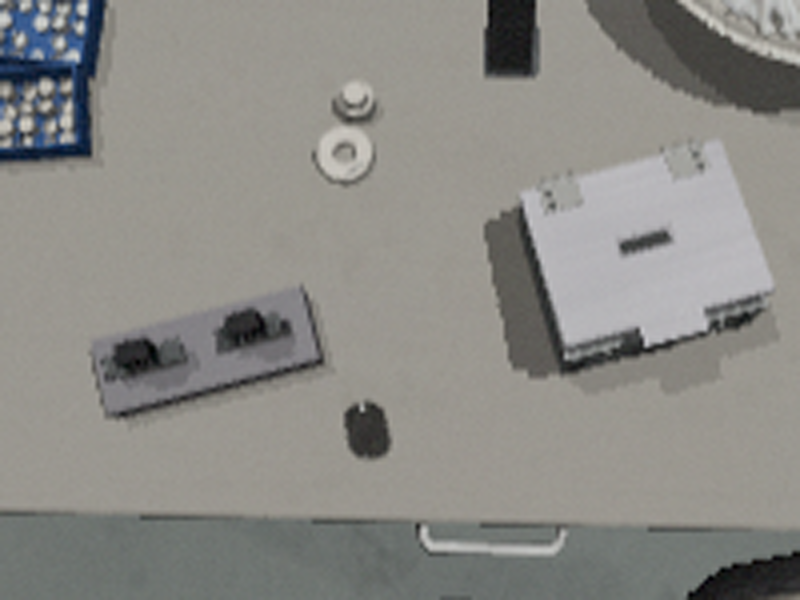

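View pics/scenez.png

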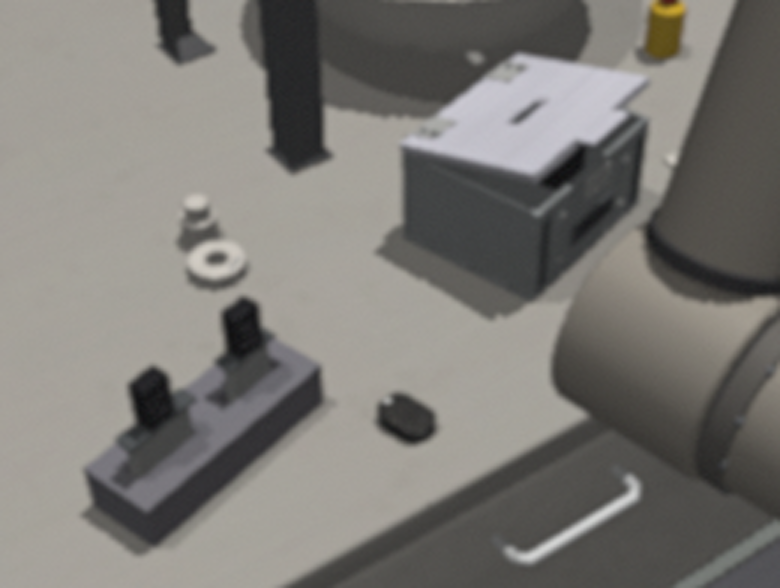

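```bash
python3 - <<'E'
from h import *
C=cal('top'); S=cal('scene')
g=lambda u,v,z: onz(C,u/4+160,v/4+150,z)
for nm,u,v,z in [('st FL',93,342,.045),('st FR',302,287,.045),('st NR',323,358,.045),('st NL',112,413,.045),
 ('gripR',245,322,.122),('gripL',137,350,.122),('lid rl',522,192,.108),('lid rr',720,142,.108),('slot',646,242,.15)]:
    print(nm,g(u,v,z).round(4))
a,b=g(522,192,.108),g(720,142,.108)
print('hinge len',np.linalg.norm(a-b))
# scene triangulation of slot
def tri(p,q):
    o1,d1=ray(C,*p);o2,d2=ray(S,*q)
    A=np.stack([d1,-d2],1);s=np.linalg.lstsq(A,o2-o1,rcond=None)[0]
    x,y=o1+d1*s[0],o2+d2*s[1]; return ((x+y)/2).round(4),np.linalg.norm(x-y).round(4)
sc=lambda u,v:(u/3+120,v/2.8+150); tp=lambda u,v:(u/4+160,v/4+150)
print('slot',tri(tp(646,242),sc(527,110)))
print('rl',tri(tp(522,192),sc(403,147)))
print('rr',tri(tp(720,142),sc(517,53)))
print('fl',tri(tp(565,356),sc(537,180)))
print('fr',tri(tp(774,290),sc(648,78)))
print('gripR',tri(tp(247,316),sc(242,306)))
print('gripL',tri(tp(137,345),sc(150,374)))
E
```

```text
st FL [0.4393 0.3146 0.045 ]
st FR [0.4868 0.153  0.045 ]
st NR [0.4309 0.1341 0.045 ]
st NL [0.3842 0.2961 0.045 ]
gripR [0.4472 0.185  0.122 ]
gripL [0.4246 0.2635 0.122 ]
lid rl [ 0.5537 -0.018   0.108 ]
lid rr [ 0.5964 -0.1686  0.108 ]
slot [ 0.5091 -0.1088  0.15  ]
hinge len 0.15657430917661133
slot (array([ 0.5146, -0.1111,  0.1225]), np.float64(0.0005))
rl (array([ 0.5549, -0.0189,  0.0992]), np.float64(0.0021))
rr (array([ 0.5972, -0.1677,  0.1082]), np.float64(0.0024))
fl (array([ 0.4263, -0.0506,  0.1381]), np.float64(0.0021))
fr (array([ 0.4781, -0.2037,  0.1384]), np.float64(0.001))
gripR (array([0.4519, 0.1838, 0.1182]), np.float64(0.0013))
gripL (array([0.4285, 0.2641, 0.1197]), np.float64(0.0001))
```

The narrow blade is in the right-hand pocket, at about (225,232) in the top picture, and the wide one is at about (195,238). The lid is raised roughly 0.25 rad. The box yaw is about 0.276 and the stand yaw about 0.286. I'll go above the press point with the jaw axis along box x, closing the fingers on the way.

```bash
cat >> h.py <<'E'
def to(p,yaw):
    s=robot.observe(); R=Rn.from_euler('xyz',s['tool_rot']).as_matrix()
    d=R.T@(np.array(p)-s['tool_pos'])*1000
    x=R[:,0]; cy=np.arctan2(x[1],x[0]); t=-np.degrees((yaw-cy+np.pi)%(2*np.pi)-np.pi)
    print('pos',s['tool_pos'].round(4),'yaw',round(cy,4),'tilt',R[2,2].round(5),'F',s['contact_force'].round(2),'op',round(s['opening'],4),'t',s['time']); print('shift mm',d.round(1),'turn',round(t,2))
E
python3 - <<'E'
from h import *
to([.465,-.1247,.227],1.847)
C=cal('top')
for z in (0.2,.3,.4): print(z,onz(C,285,148,z))
E
```

```text
pos [ 0.1789 -0.4936  0.2267] yaw 0.3478 tilt -1.0 F [-0.65 -0.34 -0.1 ] op 0.0919 t 0.85
shift mm [ 3.947e+02 -2.493e+02 -3.000e-01] turn -85.9
0.2 [0.68051148 0.00207858 0.2       ]
0.3 [0.64580715 0.00181009 0.3       ]
0.4 [0.61110281 0.0015416  0.4       ]
```

```bash
python3 -m pendant '[[[33,-21,0],-7],[[66,-42,0],-14],[[99,-62,0],-21],[[132,-83,0],-28],[[164,-104,0],-35],[[197,-125,0],-42],[[230,-145,0],-49],[[263,-166,0],-56],[[296,-187,0],-63],[[329,-208,0],-70]]' 0 20
python3 -c "
from h import *
to([.465,-.1247,.19],1.847)"
```

```text
time: 1.68
tool_pos: [0.4183, -0.1842, 0.227]
tool_rot: [3.141, 0.001, 1.575]
contact_force: [1.2, -1.2, 0.3]
opening: 0.0295
pos [ 0.4183 -0.1842  0.227 ] yaw 1.5755 tilt -1.0 F [ 1.24 -1.18  0.3 ] op 0.0295 t 1.6833
shift mm [59.3 47.  37. ] turn -15.56
```

```bash
python3 -m pendant '[[[20,16,0],-5],[[40,32,0],-10],[[59,47,10],-15.6],[[59,47,25],-15.6],[[59,47,37],-15.6],[[59,47,37],-15.6],[[59,47,37],-15.6]]'
python3 - <<'E'
from h import *
for n in ['scene','wrist','top']: save(n+'1.png',robot.read_camera(n))
to([.465,-.1247,.105],1.847)
E
```

```text
time: 2.27
tool_pos: [0.4648, -0.1248, 0.1898]
tool_rot: [-3.141, -0.0, 1.848]
contact_force: [0.5, 0.2, 1.0]
opening: 0.0005
pos [ 0.4654 -0.1255  0.1909] yaw 1.8471 tilt -1.0 F [-0.64  0.25  1.  ] op 0.0006 t 2.4167
shift mm [ 1.  -0.3 85.9] turn 0.0
```

View pics/wrist1.png

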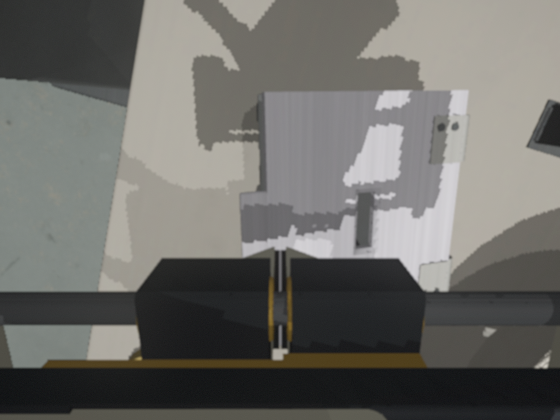

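View pics/scene1.png

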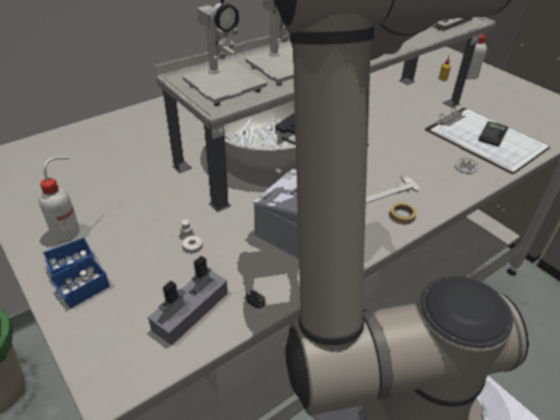

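The wrist picture shows the closed fingertips at about (281,250), above the front strip of the lid. The slot is at about (364,222). Next I press down.

```bash
python3 -m pendant '[[[0,0,15],0],[[0,0,30],0],[[0,0,38],0],[[0,0,46],0],[[0,0,53],0],[[0,0,60],0],[[0,0,66],0],[[0,0,71],0],[[0,0,75],0],[[0,0,75],0]]'
python3 -c "
from h import *
to([.465,-.1247,.107],1.847)"
```

```text
time: 3.25
tool_pos: [0.4652, -0.1254, 0.1151]
tool_rot: [3.141, 0.001, 1.847]
contact_force: [-0.3, -0.1, 0.4]
opening: 0.0002
pos [ 0.4652 -0.1254  0.1151] yaw 1.8471 tilt -1.0 F [-0.33 -0.12  0.4 ] op 0.0002 t 3.25
shift mm [ 0.7 -0.   8.1] turn 0.0
```

```bash
python3 -m pendant '[[[0,0,3],0],[[0,0,6],0],[[0,0,8],0],[[0,0,9],0],[[0,0,9],0],[[0,0,9],0]]'
python3 -m pendant '[[[0,0,-20],0],[[0,0,-50],0],[[0,0,-80],0],[[-30,0,-85],0],[[-60,0,-85],0],[[-90,0,-85],0],[[-90,0,-85],0],[[-90,0,-85],0]]' 0.6
python3 - <<'E'
from h import *
for n in ['wrist','top']:
    save(n+'2.png',robot.read_camera(n))
for q in ['lid_slot','lid_press']:
    for n in ['wrist','top']:
        print(n,q,[(round(a['xy'][0]*560,1),round(a['xy'][1]*420,1),round(a['p'],2)) for a in robot.find_in(n,q)[:3]])
to([.447,.185,.25],1.857)
E
```

```text
time: 3.75
tool_pos: [0.4654, -0.1255, 0.1079]
tool_rot: [3.14, 0.002, 1.847]
contact_force: [-5.8, 2.2, 17.3]
opening: 0.0005
time: 4.42
tool_pos: [0.4897, -0.213, 0.1926]
tool_rot: [3.14, 0.002, 1.845]
contact_force: [-0.5, 0.3, -0.7]
opening: 0.0493
wrist lid_slot [(350.2, 94.5, 0.56)]
top lid_slot [(315.0, 208.2, 0.58)]
wrist lid_press [(350.2, 95.6, 0.65)]
top lid_press [(316.0, 207.6, 0.59)]
pos [ 0.4897 -0.211   0.1932] yaw 1.8485 tilt -1.0 F [0.58 0.47 0.39] op 0.0549 t 4.7167
shift mm [392.4  67.6 -57.4] turn -0.49
```

View pics/wrist2.png

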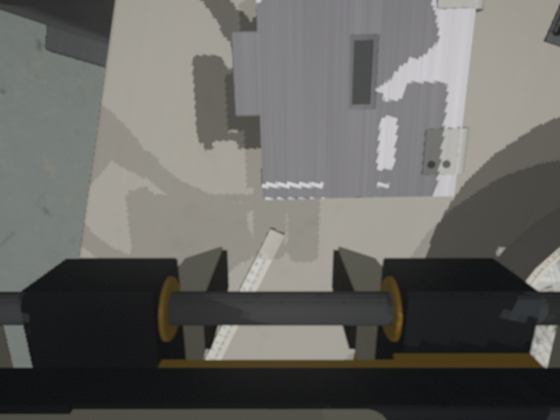

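The lid is shut: the fingers stopped at z = 0.108 with 17 N. The slot shows at about (364,72) in the wrist picture. I'll fit it precisely now.

```bash
python3 - <<'E'
from h import *
im=cv2.imread('pics/wrist2.png'); cv2.imwrite('pics/slotz.png',cv2.resize(im[20:130,310:420],None,fx=5,fy=5,interpolation=cv2.INTER_CUBIC))
g=cv2.cvtColor(im,cv2.COLOR_BGR2GRAY)
print(g[70,335:395]); print(g[20:125,364])
C=cal('wrist')
m=(g<75).astype('uint8'); m[:20]=0;m[130:]=0;m[:,:335]=0;m[:,385:]=0
n,l,s,c=cv2.connectedComponentsWithStats(m); i=1+np.argmax(s[1:,4]); print(s[i],c[i])
r=cv2.minAreaRect(np.argwhere(l==i)[:,::-1].astype(np.float32)); print(r)
b=np.array([onz(C,*p,.104) for p in cv2.boxPoints(r)]); print(b.round(4))
e=[np.linalg.norm(b[k]-b[k-1]) for k in range(4)]; print(np.round(e,4))
for z in(.105,.108): print(onz(C,*r[0],z).round(4))
k=int(np.argmax(e)); d=b[k]-b[k-1]; print('yaw',np.arctan2(d[1],d[0])-np.pi/2)
E
```

```text
[129 130 129 128 127 128 128 130 130 130 129 128 127 125 120 115 111 104
  91  79  76  76  77  77  77  77  77  77  77  78  78  77  77  77  77  76
  85 100 108 107 106 105 113 124 128 128 126 125 126 127 128 128 128 127
 125 126 127 126 130 137]
[129 130 130 130 129 130 129 129 129 130 130 131 129 124 115 110 109 109
 108 100  88  77  76  77  77  77  78  77  77  77  76  76  76  77  75  77
  77  76  75  76  76  77  76  76  78  76  77  78  78  78  78  77  76  77
  77  77  77  78  77  76  75  76  77  77  77  76  78  77  78  77  78  77
  76  78  76  77  77  77  77  79  77  78  78  84 101 113 115 114 115 121
 126 128 128 127 128 127 128 128 127 128 127 128 128 128 128]
[370  41   2  13  15] [370.86666667  47.66666667]
((370.5, 47.0), (12.0, 1.0), 90.0)
[[ 0.5137 -0.0873  0.104 ]
 [ 0.5143 -0.0872  0.104 ]
 [ 0.5166 -0.0936  0.104 ]
 [ 0.516  -0.0938  0.104 ]]
[0.0069 0.0006 0.0069 0.0006]
[ 0.515  -0.0907  0.105 ]
[ 0.5144 -0.0912  0.108 ]
yaw -2.7951434151777073
```

View pics/slotz.png

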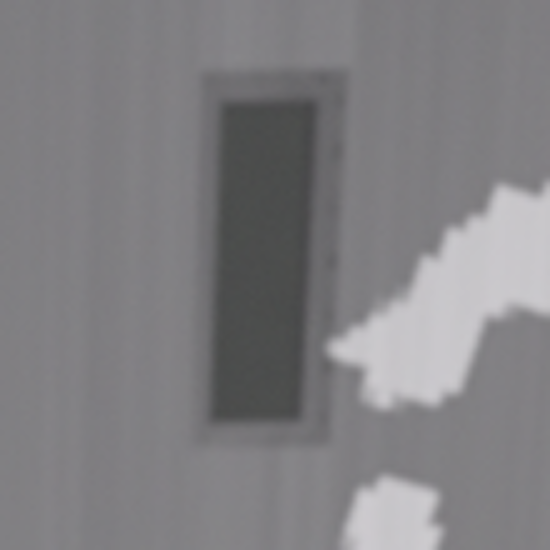

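```bash
python3 - <<'E'
from h import *
C=cal('wrist')
P=[onz(C,310+u/5,20+v/5,.108) for u,v in [(205,71),(349,70),(329,442),(195,442)]]
P=np.array(P); print(P.round(4), P.mean(0).round(4))
print([np.linalg.norm(P[k]-P[k-1]).round(4) for k in range(4)])
for a,b in((3,0),(2,1)):
    d=P[b]-P[a]; print('yaw',np.arctan2(d[1],d[0])-np.pi/2)
for u,v in[(284,192),]: pass
# lid edges
print([onz(C,u,v,.108).round(4) for u,v in [(261,197),(453,196),(476,5)]])
s=robot.observe();print(s['tool_pos'],-C[3].T@C[4])
E
```

```text
[[ 0.5006 -0.0877  0.108 ]
 [ 0.5173 -0.0829  0.108 ]
 [ 0.5299 -0.1244  0.108 ]
 [ 0.5135 -0.1291  0.108 ]] [ 0.5154 -0.106   0.108 ]
[np.float64(0.0433), np.float64(0.0174), np.float64(0.0434), np.float64(0.0171)]
yaw 0.30204995027983084
yaw 0.29442575426123563
[array([ 0.4748, -0.2006,  0.108 ]), array([ 0.6002, -0.1641,  0.108 ]), array([ 0.5667, -0.0524,  0.108 ])]
[ 0.48967182 -0.21099389  0.19318157] [ 0.47003067 -0.1380286   0.35092958]
```

Slot estimate: (0.515,-0.106), yaw about 0.298. The measured mouth is 17×43 mm against 18×44 nominal. Next I look at the stand with the wrist camera above it.

```bash
python3 -c "
from h import *
to([.471,.113,.25],1.857)"
python3 -m pendant '[[[30,0,-30],0],[[65,5,-57],0],[[105,15,-57],0],[[145,25,-57],0],[[185,38,-57],0],[[225,52,-57],0],[[260,62,-57],0],[[290,66,-57],0],[[316,66,-57],-0.5],[[316,66,-57],-0.5]]' 0.8
python3 - <<'E'
from h import *
to([.447,.185,.25],1.857)
C=cal('wrist');save('wrist3.png',robot.read_camera('wrist'))
print(C[1:3],(-C[3].T@C[4]).round(4))
for q in ['narrow_blade_grip','wide_blade_grip','blade_stand']:
    for a in robot.find_in('wrist',q)[:3]:
        u,v=a['xy'][0]*560,a['xy'][1]*420; print(q,round(u),round(v),round(a['p'],2),onz(C,u,v,.124).round(4))
E
```

```text
pos [ 0.4897 -0.211   0.1932] yaw 1.8485 tilt -1.0 F [0.58 0.47 0.39] op 0.0549 t 4.7167
shift mm [316.6  71.  -57.3] turn -0.49
time: 5.55
tool_pos: [0.4646, 0.1154, 0.2499]
tool_rot: [3.14, 0.0, 1.863]
contact_force: [0.5, 0.9, -1.2]
opening: 0.073
pos [0.4646 0.1154 0.2499] yaw 1.8628 tilt -1.0 F [ 0.48  0.87 -1.21] op 0.073 t 5.55
shift mm [71.7  3.1 -0.1] turn 0.33
(279.8366784506246, 208.95296402680484) [0.4441 0.1879 0.4078]
narrow_blade_grip 288 104 0.69 [0.4503 0.1896 0.124 ]
wide_blade_grip 291 18 0.77 [0.4349 0.2453 0.124 ]
wide_blade_grip 287 69 0.26 [0.4421 0.2124 0.124 ]
blade_stand 286 70 0.84 [0.4422 0.2116 0.124 ]
```

View pics/wrist3.png

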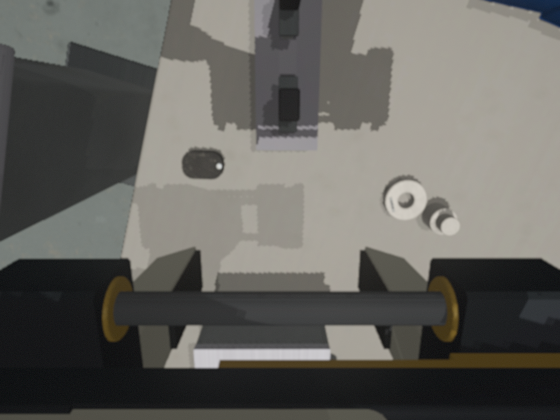

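```bash
python3 - <<'E'
import cv2
im=cv2.imread('pics/wrist3.png'); cv2.imwrite('pics/bz.png',cv2.resize(im[0:160,230:350],None,fx=5,fy=3.75,interpolation=cv2.INTER_CUBIC))
E
```

```text
(no output)
```

View pics/bz.png

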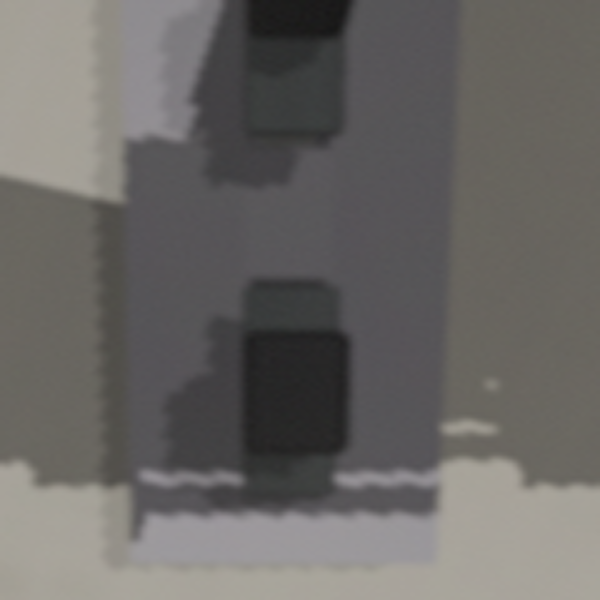

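```bash
python3 - <<'E'
from h import *
C=cal('wrist')
g=lambda u,v,z: onz(C,230+u/5,v/3.75,z)
near=g(292,280,.082),g(285,500,.082); print('near shoulder',np.linalg.norm(near[0]-near[1]),near)
P=np.array([g(u,v,.124) for u,v in[(243,331),(348,331),(346,455),(243,455)]])
print('grip',P.round(4),P.mean(0).round(4),[np.linalg.norm(P[k]-P[k-1]).round(4) for k in range(4)])
f=g(293,135,.082),g(297,38,.124); print('far end',f, 'dist from near centre',np.linalg.norm(f[0]-np.array([*P.mean(0)[:2],.082])))
c=[g(132,560,.045),g(437,560,.045)];print('stand near corners',c)
d=g(127,140,.045)-g(132,560,.045);print('yaw L',np.arctan2(d[1],d[0])-np.pi/2)
d=g(458,0,.045)-g(437,560,.045);print('yaw R',np.arctan2(d[1],d[0])-np.pi/2)
y=.285; m=(c[0]+c[1])/2+np.array([-np.sin(y),np.cos(y),0])*.043; print('pocket',m, 'far',m+np.array([-np.sin(y),np.cos(y),0])*.084)
E
```

```text
near shoulder 0.048037377862718736 (array([0.44693371, 0.20714285, 0.082     ]), array([0.45964278, 0.16081716, 0.082     ]))
grip [[0.4427 0.1931 0.124 ]
 [0.4574 0.1974 0.124 ]
 [0.4641 0.1748 0.124 ]
 [0.4493 0.1704 0.124 ]] [0.4534 0.1839 0.124 ] [np.float64(0.0236), np.float64(0.0154), np.float64(0.0236), np.float64(0.0155)]
far end (array([0.43855812, 0.23545754, 0.082     ]), array([0.43531331, 0.24465138, 0.124     ])) dist from near centre 0.053617723522489134
stand near corners [array([0.43685309, 0.13502217, 0.045     ]), array([0.49418845, 0.15191468, 0.045     ])]
yaw L 0.2779615514428877
yaw R 0.28666299933610806
pocket [0.453431   0.18473387 0.045     ] far [0.42981378 0.26534545 0.045     ]
```

Shoulder widths settle which blade is which: the near one measures 48 mm (nominal 46), and the far one fits 60 mm, so the near blade is the narrow one. The grip centre is at (0.4534,0.184), yaw 0.285. I move above it and then descend.

```bash
python3 -c "
from h import *
to([.4534,.1842,.087],1.856)"
python3 -m pendant '[[[25,2,0],0.4],[[50,-1,0],0.4],[[69,-4,0],0.4],[[69,-4,20],0.4],[[69,-4,20],0.4]]' 0.8
python3 - <<'E'
from h import *
to([.4534,.1842,.087],1.856)
E
```

```text
pos [0.4664 0.1106 0.2498] yaw 1.8572 tilt -1.0 F [-0.2  -0.76  0.07] op 0.0739 t 5.75
shift mm [ 74.7   8.  162.7] turn 0.07
time: 6.17
tool_pos: [0.4419, 0.1749, 0.2274]
tool_rot: [-3.139, 0.002, 1.85]
contact_force: [-0.2, -0.3, -0.2]
opening: 0.0734
pos [0.4419 0.1749 0.2274] yaw 1.85 tilt -0.99999 F [-0.18 -0.31 -0.17] op 0.0734 t 6.1667
shift mm [  6.1  14.  140.3] turn -0.35
```

```bash

python3 -m pendant '[[[6,14,20],-0.3],[[6,14,20],-0.3],[[6,14,20],-0.3]]'
python3 - <<'E'
from h import *
save('wrist4.png',robot.read_camera('wrist'))
to([.4534,.1842,.087],1.856)
E
```

```text
time: 6.42
tool_pos: [0.4537, 0.1833, 0.2069]
tool_rot: [-3.137, 0.002, 1.854]
contact_force: [0.3, 0.4, -0.2]
opening: 0.0735
pos [0.4539 0.1834 0.2077] yaw 1.8538 tilt -0.99999 F [ 0.48 -0.68  0.2 ] op 0.0737 t 6.4667
shift mm [1.200e+00 1.000e-01 1.207e+02] turn -0.13
```

View pics/wrist4.png

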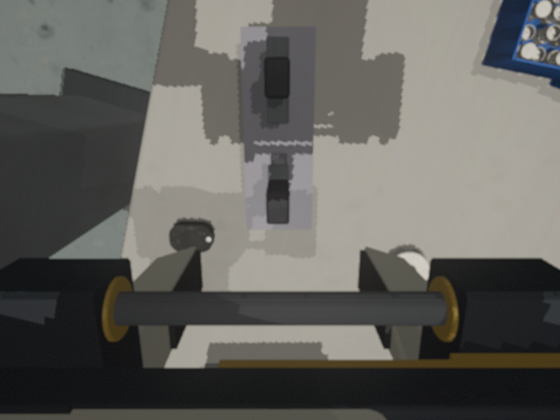

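The near grip at about (279,205) is centred between the fingers at columns 200 and 360, and the far blade at (277,78) clearly has the wider shoulder. Descending.

```bash

python3 -m pendant '[[[1,0,25],0],[[1,0,50],0],[[1,0,75],0],[[1,0,95],0],[[1,0,108],0],[[1,0,116],0],[[1,0,120],0],[[1,0,120],0],[[1,0,120],0]]'
python3 -m pendant '[[[0,0,0],0],[[0,0,0],0],[[0,0,0],0],[[0,0,0],0],[[0,0,0],0],[[0,0,0],0],[[0,0,0],0],[[0,0,0],0],[[0,0,0],0],[[0,0,0],0]]' 0 40
python3 -c "
from h import *
to([.4534,.1842,.087],1.856)"
```

```text
time: 7.22
tool_pos: [0.454, 0.1839, 0.0887]
tool_rot: [-3.14, 0.003, 1.853]
contact_force: [1.4, -0.4, 0.5]
opening: 0.0733
time: 8.05
tool_pos: [0.4534, 0.1838, 0.0886]
tool_rot: [-3.138, 0.003, 1.854]
contact_force: [-0.0, 0.4, -0.9]
opening: 0.0153
pos [0.4534 0.1838 0.0886] yaw 1.8536 tilt -0.99999 F [-0.02  0.38 -0.9 ] op 0.0153 t 8.05
shift mm [0.4 0.2 1.6] turn -0.14
```

```bash

python3 -m pendant '[[[0,0,-10],0],[[0,0,-25],0],[[0,0,-45],0],[[0,0,-70],0],[[0,0,-100],0],[[0,0,-135],0],[[0,0,-165],0],[[0,0,-165],0]]'
python3 - <<'E'
from h import *
save('wrist5.png',robot.read_camera('wrist'))
save('scene5.png',robot.read_camera('scene'))
to([.5154+.013,-.106-.044,.255],1.856)
E
```

```text
time: 8.72
tool_pos: [0.4564, 0.185, 0.2595]
tool_rot: [3.134, 0.003, 1.854]
contact_force: [0.3, -0.2, -0.6]
opening: 0.0157
pos [0.454  0.1844 0.2541] yaw 1.8537 tilt -1.0 F [ 0.2   0.58 -2.1 ] op 0.0161 t 8.8167
shift mm [-3.419e+02 -2.190e+01  1.000e-01] turn -0.13
```

View pics/wrist5.png

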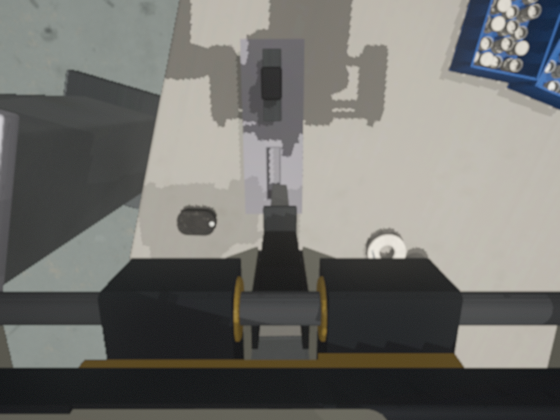

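View pics/scene5.png

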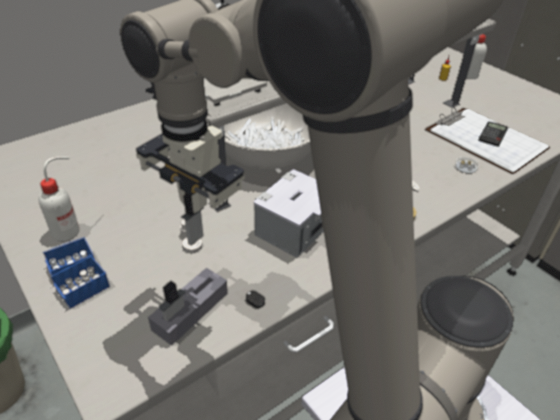

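The blade is held upright, the right pocket is empty, the wide blade is still in place and the lid is shut. I'm moving toward the slot, stopping about 45 mm short to look.

```bash

python3 -m pendant '[[[-30,-2,0],0],[[-65,-4,0],0],[[-100,-6,0],0],[[-140,-8,0],0],[[-180,-11,0],0],[[-220,-14,0],0],[[-260,-17,0],0],[[-295,-19,0],0],[[-322,-21,0],0],[[-342,-22,0],-0.4]]'
python3 -m pendant '[[[0,0,0],0],[[0,0,0],0],[[0,0,0],0]]'
python3 - <<'E'
from h import *
C=cal('wrist');save('wrist6.png',robot.read_camera('wrist'))
to([.5154,-.106,.255],1.861)
im=cv2.imread('pics/wrist6.png'); cv2.imwrite('pics/w6z.png',cv2.resize(im[100:250,220:360],None,fx=5,fy=4,interpolation=cv2.INTER_CUBIC))
E
```

```text
time: 9.65
tool_pos: [0.5276, -0.1527, 0.2525]
tool_rot: [-3.137, 0.0, 1.858]
contact_force: [1.3, 0.0, -1.5]
opening: 0.0158
time: 9.9
tool_pos: [0.5268, -0.1518, 0.2508]
tool_rot: [-3.135, -0.002, 1.858]
contact_force: [-0.5, 0.7, -0.9]
opening: 0.0154
pos [ 0.527  -0.1515  0.2514] yaw 1.8591 tilt -0.99998 F [-0.2   0.76 -1.33] op 0.0157 t 9.95
shift mm [46.9  1.7 -3.5] turn -0.11
```

View pics/wrist6.png

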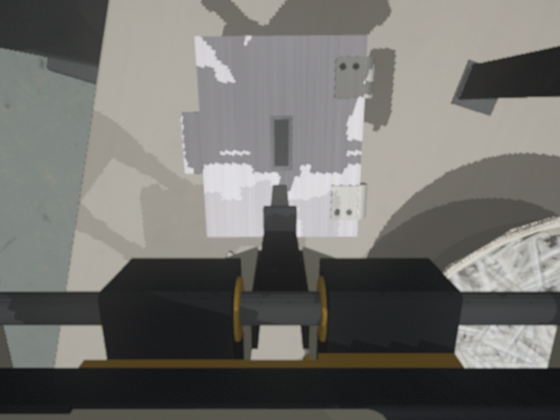

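View pics/w6z.png

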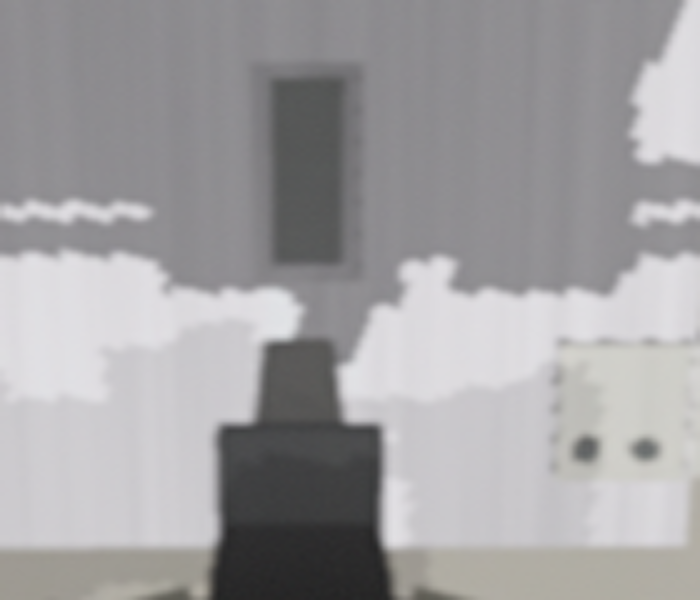

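```bash
python3 - <<'E'
from h import *
C=cal('wrist'); g=lambda u,v,z: onz(C,220+u/5,100+v/4,z)
P=np.array([g(u,v,.108) for u,v in[(251,64),(361,64),(361,277),(257,277)]])
print(P.round(4),P.mean(0).round(4),[np.linalg.norm(P[k]-P[k-1]).round(4) for k in range(4)])
for a,b in((3,0),(2,1)):
    d=P[b]-P[a]; print('yaw',np.arctan2(d[1],d[0])-np.pi/2)
d=P[1]-P[0]; print(np.arctan2(d[1],d[0]))
s=robot.observe(); z=s['tool_pos'][2]-.0806
T=np.array([g(264,340,z),g(334,340,z)]);print('tip near edge',T.round(4),np.linalg.norm(T[1]-T[0]),np.arctan2(*(T[1]-T[0])[[1,0]]))
y=.285; c=T.mean(0)+.018*np.array([np.sin(y),-np.cos(y),0]); print('tip centre',c.round(4),'tcp',s['tool_pos'].round(4),s['tool_rot'])
# lid outline for yaw/centre
L=[onz(C,u,v,.108) for u,v in[(195,38),(367,37),(357,237),(207,236)]];print(np.round(L,4))
for a,b in((3,0),(2,1)):
    d=L[b]-L[a]; print('lid yaw',np.arctan2(d[1],d[0])-np.pi/2,np.linalg.norm(d))
print('lid ctr=slot',np.mean(L,0))
im=robot.read_camera('wrist')
for a in robot.find_in('wrist','lid_slot')[:1]: print(g((a['xy'][0]*560-220)*5,(a['xy'][1]*420-100)*4,.108))
for a in robot.find_in('wrist','narrow_blade_tip')[:1]: print(a,onz(C,a['xy'][0]*560,a['xy'][1]*420,z))
E
```

```text
[[ 0.5011 -0.0902  0.108 ]
 [ 0.5179 -0.0852  0.108 ]
 [ 0.5304 -0.126   0.108 ]
 [ 0.514  -0.1309  0.108 ]] [ 0.5159 -0.1081  0.108 ] [np.float64(0.0427), np.float64(0.0175), np.float64(0.0427), np.float64(0.0172)]
yaw 0.30465686926089464
yaw 0.2977820132023765
0.28879965963768467
tip near edge [[ 0.5165 -0.1299  0.1708]
 [ 0.5254 -0.1273  0.1708]] 0.009268574674579326 0.29011767040459996
tip centre [ 0.526  -0.1459  0.1708] tcp [ 0.527  -0.1515  0.2514] [-3.13540853e+00 -1.45136808e-03  1.85910323e+00]
[[ 0.431  -0.0516  0.108 ]
 [ 0.5548 -0.0142  0.108 ]
 [ 0.6018 -0.1667  0.108 ]
 [ 0.4765 -0.2033  0.108 ]]
lid yaw 0.29149547861590697 0.15842633867176834
lid yaw 0.2989138145755945 0.15956173441340848
lid ctr=slot [ 0.51604415 -0.10896538  0.108     ]
[ 0.50654895 -0.09741785  0.108     ]
{'xy': [0.5055, 0.5902], 'p': 0.71} [ 0.53585622 -0.17071345  0.17082353]
```

```bash

python3 -m pendant '[[[0,1,15],-0.3],[[0,1,30],-0.3],[[0,1,42],-0.3],[[0,1,50],-0.3],[[0,1,50],-0.3],[[0,1,50],-0.3],[[0,1,50],-0.3]]'
python3 - <<'E'
from h import *
C=cal('wrist');save('wrist7.png',robot.read_camera('wrist'))
to([.516,-.1085,.2],1.864)
im=cv2.imread('pics/wrist7.png'); cv2.imwrite('pics/w7z.png',cv2.resize(im[60:210,210:350],None,fx=5,fy=4,interpolation=cv2.INTER_CUBIC))
E
```

```text
time: 10.68
tool_pos: [0.5287, -0.1512, 0.2034]
tool_rot: [-3.138, 0.001, 1.866]
contact_force: [-0.4, 0.8, -1.0]
opening: 0.0157
pos [ 0.5288 -0.1513  0.2035] yaw 1.8654 tilt -0.99999 F [-0.79 -0.79 -1.58] op 0.0159 t 10.7333
shift mm [44.7  0.2  3.4] turn 0.08
```

View pics/w7z.png

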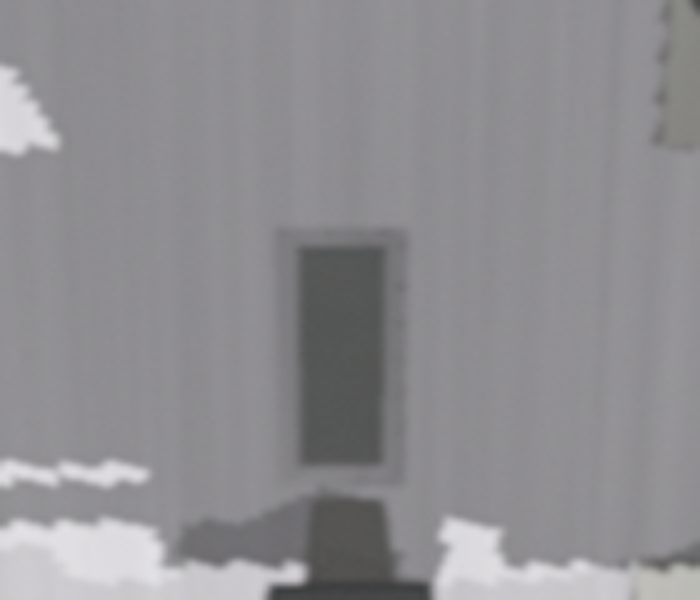

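```bash
python3 - <<'E'
from h import *
C=cal('wrist'); g=lambda u,v,z: onz(C,210+u/5,60+v/4,z)
P=np.array([g(u,v,.108) for u,v in[(277,229),(407,229),(404,484),(282,484)]])
print(P.mean(0).round(4),[np.linalg.norm(P[k]-P[k-1]).round(4) for k in range(4)])
for a,b in((3,0),(2,1)):
    d=P[b]-P[a]; print('yaw',np.arctan2(d[1],d[0])-np.pi/2)
s=robot.observe(); R=Rn.from_euler('xyz',s['tool_rot']).as_matrix()
for dz in (0,.003):
    z=s['tool_pos'][2]-.0806+dz
    T=np.array([g(309,496,z),g(386,500,z)]);print('w',np.linalg.norm(T[1]-T[0]),np.arctan2(*(T[1]-T[0])[[1,0]]))
    y=.29; c=T.mean(0)+.018*np.array([np.sin(y),-np.cos(y),0])
    print(c.round(4),'tip in tool mm',(R.T@(c-s['tool_pos'])*1000).round(1),'slot-tip in tool',(R.T@(P.mean(0)-c)*1000).round(1))
E
```

```text
[ 0.5158 -0.1085  0.108 ] [np.float64(0.0434), np.float64(0.0174), np.float64(0.0434), np.float64(0.0171)]
yaw 0.30023969631485037
yaw 0.2939194056211778
w 0.010210072727619033 0.22961963580343847
[ 0.5277 -0.1456  0.1229] tip in tool mm [ 5.9  0.9 80.6] slot-tip in tool [39.  -0.6 14.8]
w 0.010081580809299955 0.22961963580343336
[ 0.5276 -0.145   0.1259] tip in tool mm [ 6.5  0.9 77.6] slot-tip in tool [38.3 -0.6 17.8]
```

```bash
python3 - <<'E'
from h import *
C=cal('wrist'); g=lambda u,v,z: onz(C,210+u/5,60+v/4,z)
s=robot.observe(); R=Rn.from_euler('xyz',s['tool_rot']).as_matrix()
z=s['tool_pos'][2]-.0806
for nm,u,v,zz in [('tip',347,498,z),('sh bottom',350,584,z+.07)]:
    print(nm,(R.T@(g(u,v,zz)-s['tool_pos'])*1000).round(1))
im=cv2.imread('pics/wrist7.png'); cv2.imwrite('pics/w7b.png',cv2.resize(im[150:290,210:350],None,fx=4,fy=4,interpolation=cv2.INTER_CUBIC))
save('scene7.png',robot.read_camera('scene'))
im=cv2.imread('pics/scene7.png'); cv2.imwrite('pics/s7z.png',cv2.resize(im[100:280,200:400],None,fx=4,fy=3.3,interpolation=cv2.INTER_CUBIC))
E
```

```text
tip [23.9  0.9 80.6]
sh bottom [28.5  1.4 10.6]
```

View pics/w7b.png

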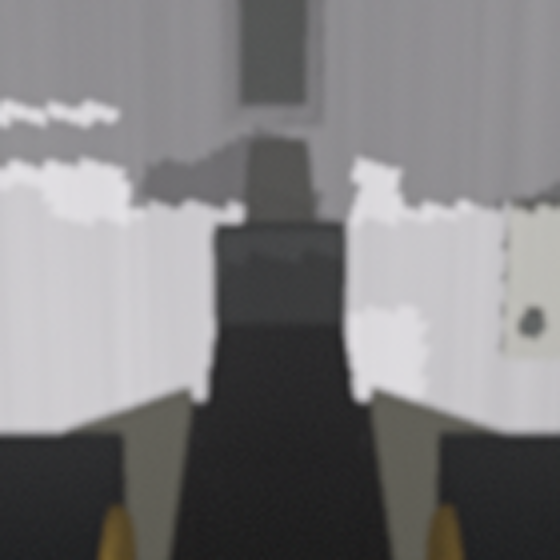

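View pics/s7z.png

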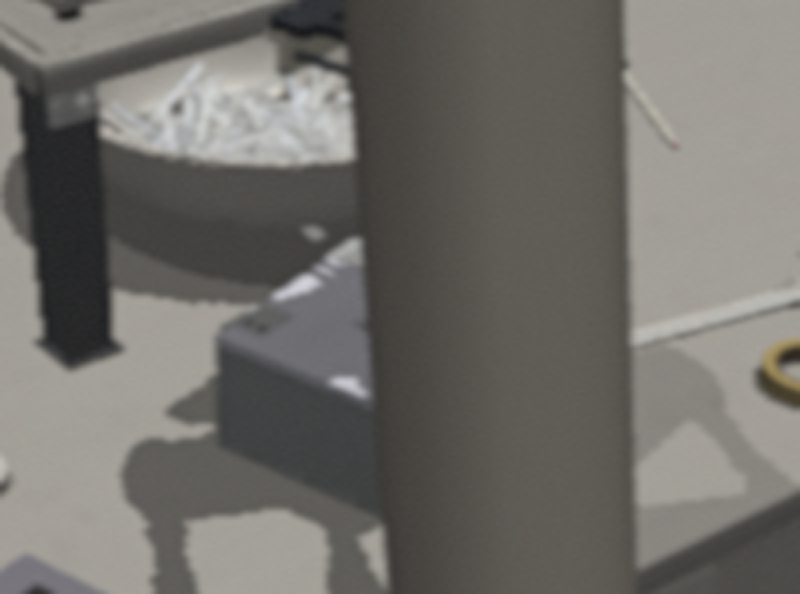

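The shoulder and tip agree: the blade hangs straight and sits about 5.7 mm along tool x in the camera's terms. The slot's position relative to the tip is what matters, and that is (39,-0.6) mm in tool axes. I go above the slot and check.

```bash

python3 -m pendant '[[[13,0,0],0],[[26,-0.6,0],0],[[39,-0.6,3],0],[[39,-0.6,6],0],[[39,-0.6,8],0],[[39,-0.6,8],0],[[39,-0.6,8],0],[[39,-0.6,8],0]]'
python3 - <<'E'
from h import *
C=cal('wrist');save('wrist8.png',robot.read_camera('wrist'))
to([.516,-.1085,.2],1.864)
im=cv2.imread('pics/wrist8.png'); cv2.imwrite('pics/w8z.png',cv2.resize(im[120:260,210:350],None,fx=5,fy=4,interpolation=cv2.INTER_CUBIC))
E
```

```text
time: 11.45
tool_pos: [0.517, -0.1145, 0.1954]
tool_rot: [-3.138, 0.002, 1.865]
contact_force: [0.3, -0.2, -1.5]
opening: 0.0158
pos [ 0.517  -0.1146  0.1954] yaw 1.8649 tilt -0.99999 F [ 0.4  -0.64 -0.71] op 0.0161 t 11.5
shift mm [ 6.1  0.8 -4.6] turn 0.05
```

View pics/w8z.png

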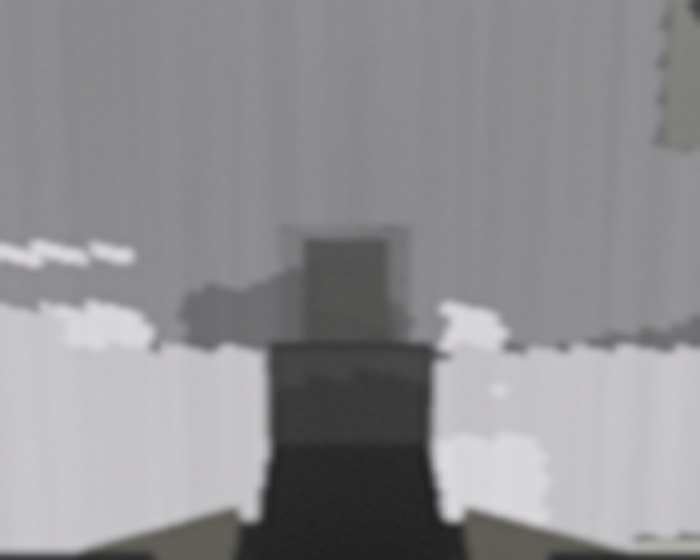

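```bash
python3 - <<'E'
from h import *
C=cal('wrist'); g=lambda u,v,z: onz(C,210+u/5,120+v/4,z)
s=robot.observe(); R=Rn.from_euler('xyz',s['tool_rot']).as_matrix()
z=s['tool_pos'][2]-.0806
a=g(346,226,.108);b=g(346.5,240,z); print(z,(R.T@(a-b)*1000).round(2),'want x=4')
E
```

```text
0.11478793621395372 [ 1.03 -0.08  6.79] want x=4
```

The dark edge at row 240 is as wide as the slot throat, not the blade, and the blade edge should stay at image row 184.5. I'll enhance the contrast to separate the two.

```bash
python3 - <<'E'
from h import *
im=cv2.imread('pics/wrist8.png'); c=im[165:210,260:300].astype(float)
c=np.clip((c-60)*5,0,255).astype('uint8'); cv2.imwrite('pics/w8e.png',cv2.resize(c,None,fx=12,fy=12,interpolation=cv2.INTER_NEAREST))
E
```

```text
(no output)
```

View pics/w8e.png

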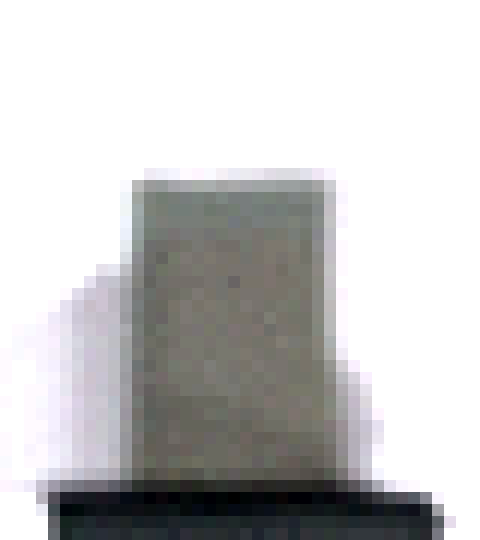

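The throat edge is at row 180 and the blade edge at row 184. Allowing for parallax that leaves about 1 mm of gap at that end, and the sides are centred. Lowering gently with a force check.

```bash

python3 -m pendant '[[[0,0,2],0],[[0,0,4],0],[[0,0,6],0],[[0,0,8],0],[[0,0,10],0],[[0,0,12],0],[[0,0,12],0]]'
python3 -m pendant '[[[0,0,1],0],[[0,0,3],0],[[0,0,5],0],[[0,0,7],0],[[0,0,8],0],[[0,0,8],0]]'
python3 - <<'E'
from h import *
save('wrist9.png',robot.read_camera('wrist'))
to([.516,-.1085,.1436],1.864)
print(robot.observe()['torque'])
E
```

```text
time: 12.08
tool_pos: [0.5167, -0.1145, 0.1829]
tool_rot: [-3.138, 0.001, 1.865]
contact_force: [0.3, 0.4, -0.9]
opening: 0.0159
time: 12.58
tool_pos: [0.5165, -0.1145, 0.1745]
tool_rot: [-3.137, 0.001, 1.865]
contact_force: [0.0, -0.3, -1.1]
opening: 0.0161
pos [ 0.5166 -0.1145  0.1747] yaw 1.8649 tilt -0.99999 F [-1.01  0.29 -0.83] op 0.0157 t 12.6333
shift mm [ 6.   1.3 31.1] turn 0.05
[-0.02074592 -0.14164708 -0.00549142]
```

View pics/wrist9.png

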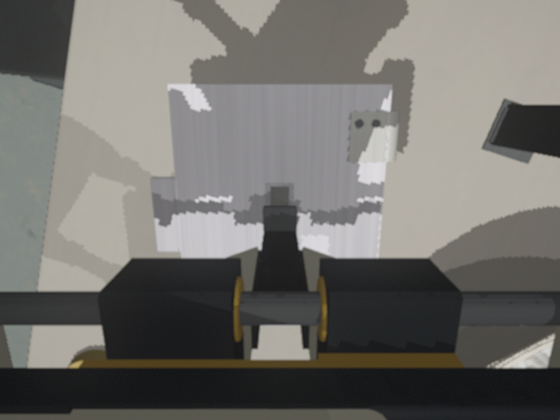

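The tip is about 14 mm below the lid's top face with no contact force. The blade at (280,195) is inside the slot mouth, so I continue down.

```bash

python3 -m pendant '[[[0,0,3],0],[[0,0,6],0],[[0,0,10],0],[[0,0,14],0],[[0,0,18],0],[[0,0,22],0],[[0,0,26],0],[[0,0,29],0],[[0,0,31],0],[[0,0,31],0]]'
python3 -m pendant '[[[0,0,0],0],[[0,0,0],0],[[0,0,0],0],[[0,0,0],0],[[0,0,0],0],[[0,0,0],0]]'
python3 - <<'E'
from h import *
save('wrist10.png',robot.read_camera('wrist'))
save('top10.png',robot.read_camera('top'))
to([.516,-.1085,.1436],1.864)
s=robot.observe();print(s['torque'],s['qvel'],s['tool_rot'])
im=cv2.imread('pics/wrist10.png'); cv2.imwrite('pics/w10z.png',cv2.resize(im[120:260,210:350],None,fx=5,fy=4,interpolation=cv2.INTER_CUBIC))
E
```

```text
time: 13.47
tool_pos: [0.5163, -0.1145, 0.1432]
tool_rot: [-3.137, 0.0, 1.865]
contact_force: [-0.4, -0.2, -1.3]
opening: 0.0159
time: 13.97
tool_pos: [0.5163, -0.1145, 0.1433]
tool_rot: [-3.137, 0.0, 1.865]
contact_force: [-1.0, -0.3, -0.4]
opening: 0.0155
pos [ 0.5163 -0.1145  0.1433] yaw 1.8649 tilt -0.99999 F [-0.05 -0.62 -1.13] op 0.016 t 14.0667
shift mm [ 5.8  1.5 -0.3] turn 0.05
[-0.00685642 -0.0976597   0.00832825] [ 2.38430319e-04  4.32353308e-04 -1.48817219e-04  1.69673384e-03
 -8.54597532e-05 -1.22581836e-04] [-3.13688965e+00  3.28046997e-04  1.86491501e+00]
```

View pics/w10z.png

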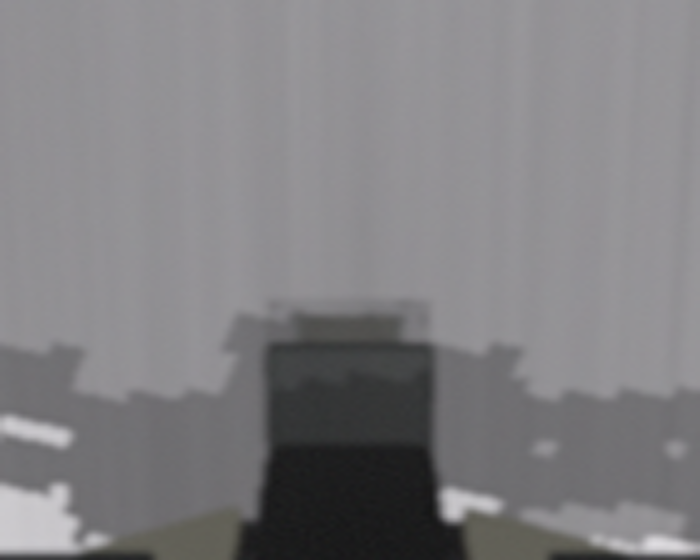

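View pics/top10.png

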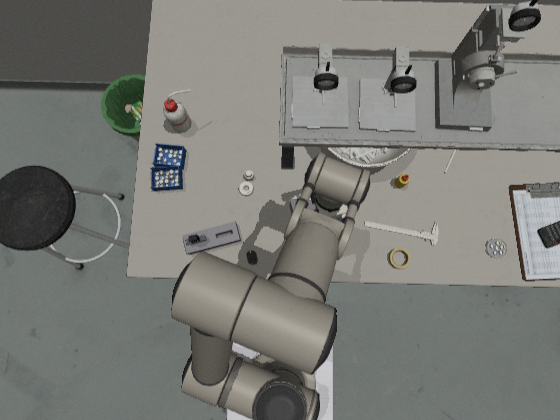

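The blade passes through the slot mouth (wrist zoom about (346,325)), with its shoulder clear of the lid. The bystanders and the wide blade are where they were, and the forces are at noise level. Handing in.

```bash
python3 -c "
from h import *
to([.516,-.1085,.1436],1.864)
print(robot.hand_in())"
```

```text
pos [ 0.5163 -0.1145  0.1433] yaw 1.8649 tilt -0.99999 F [-0.05 -0.62 -1.13] op 0.016 t 14.0667
shift mm [ 5.8  1.5 -0.3] turn 0.05
the job is handed in; nothing more can be done
None
```

The lid is shut, and I handed the job in at 14.1 s with the gripper holding the narrow blade still in the slot. The hand-in reported no verdict.

- **Lid:** I pressed it down with the closed fingers until they met a firm stop at z = 0.108 m with about 17 N. That is the height of the shut lid's top face. It looked shut in every later picture. The lid angle itself was never measured.
- **Blade choice:** I took the blade from the right-hand pocket by its black grip. Its shoulder measured about 48 mm (46 nominal), while the other one fitted 60 mm.
- **Insertion:** I lined the blade up using the slot and blade tip seen together in the wrist camera, then lowered it.

Last checks before handing in:

- **Depth:** the tip is about 45 mm below the lid's top face, worked out from the tool height. The shoulder is about 25 mm above the lid.
- **Upright:** the tool is within about 0.005 rad of vertical.
- **Force:** about 1 N at the wrist, which is noise plus the blade's own weight.
- **Grip:** the fingers are 16 mm apart with the grip set to 40 N.
- **Other things:** the wide blade and the bystanders looked unmoved in the last top picture.

**Disagreement:** two measurements of how the blade sits in the jaws differed. The wrist camera put it about 5–6 mm off the tool centre line, along the slot, while my grip measurement before grasping gave about 0. I trusted the picture of slot and tip together, and the blade went in without contact.

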